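# Set up repaired radios at the inspection mirror

### The arm

A 6-joint arm with a two-finger parallel gripper is mounted at the origin on the work surface. World frame = base frame: x ahead of the robot, y to its left, z up, the work surface at z = 0. Lengths are in mm, angles in degrees, forces in N, time in s.
With the tool pointing down it reaches from about 275 to 825 mm from the base axis. Payload 4.9 kg.
Tool frame: the origin (TCP) lies at the very end of the fingers, on their centre line; the grasp point (between the pads) lies 19 mm behind it; z points along the fingers, y is the line along which they close (so a half turn about z gives the same grasp; the last joint's range is limited). The gripper opens to 85 mm and grips with 20 to 120 N. Pads are 22 mm wide; open, the fingers measure 114 mm over their backs; the gripper's body (76 mm by 85 mm) begins 54 mm behind the grasp point. The pads swing forward as they close: fully open they stand 13 mm farther back than shut.
Start: joints at [-79.824, 18.69, -11.035, 60.275, 0, 82.311], TCP at [168.737, -523.494, 231.281] pointing down, gripper open.
Joint ranges: [-152.03, 152.03], [-55.5, 102.48], [-74.3, 77.21], [-110.64, 120.58], [-84.22, 78.4], [-180, 180]. Speed limits (degrees/s): [147.25, 147.25, 180, 180, 180, 180].

### API

Orientations are given as a 3x3 rotation matrix whose columns are the frame's x, y, z axes.
In Python, from cell import manip, eyes, job gives the robot as it stands.
- The arm moves only by the tool drive_tool, never from a script. Its argument "deltas" is text: rows parted by semicolons, each of 7 numbers parted by spaces: the shift along the tool's x, y, z each as a share of 0.3 m, from -1 to 1, then the turn, a rotation vector about the tool's x, y, z each as a share of 60 degrees, from -1 to 1, then the closure, from -1 (fully open) to 1 (shut). A call has 1 to 20 rows; each row is the pose to reach, as a shift and turn from the pose commanded when the call began, along the tool's axes at that moment; what a row does not reach only later rows make up. A row lasts 1/12 s, in which the tool goes at most 41.7 mm and 7.16 degrees, less where a joint would pass 70% of its speed; a pose out of reach is approached as far as the arm can. A call with a number of a shift or a turn outside -1 to 1 is refused whole. A call with a gripper value outside its range is refused whole. The fingers move at their own pace and stop on an object; "force" is the grip in N (left out, the last holds). Time passes only in rows, so rows that repeat a pose let the fingers close. It gives the time, the measured TCP pose, the force, the opening and the grip force at its end, in the units of the state.
- manip.read_state(): the state, without advancing time (a new reading comes with each control period).
- eyes.capture(name): name is "side" or "top" or "wrist"; returns a dict with "frame" (400x640x3 uint8, red, green, blue), "mtx" (3x3 intrinsics, pixels), "dist_coeffs" ([k1, k2, p1, p2, k3] as OpenCV has them; the pictures are not rectified), "camera_from_world" (4x4, takes a point from world to camera coordinates); the wrist camera has in their place "mount" (4x4, takes a point from camera to tool coordinates, whose origin is the TCP and whose axes are the flange's). Camera axes: x right, y down, z forward; pixel columns grow to the right and rows downward; lengths in mm; the calibration is good to about 2 mm. A picture is of the moment at which its call begins: read the wrist's pose just before it. There is no depth.
- job.job_done(): hands the job in; it is judged then, once.
Trained networks look in a picture, given as the dict that the camera call returned (one of the last four; its "shot" number tells which), for a name from the list of things; names that differ only in an ending like _2 or _b are one class to them, and where a whole thing is asked for, a point or a joint stands for the part that bears it (a point fixed in the world has none). Each returns a list of dicts, best first, with "p" (0 to 1); they miss things now and then, are a little off and sometimes report something else, mostly with a low value. They report only what shows in the picture. A call takes as long as a camera call.
- eyes.search_frame(picture, query): "centre" ([x, y, z] in mm, in the coordinates of the camera as it stood for that picture, good to about 4 mm: the middle of the surface that is visible of it).
The state is a dict: "time": time; "joint_pos": joint angles; "joint_velocities": joint speeds; "joint_torque": joint torques, N m; "eef_pos": TCP position; "eef_rot": TCP orientation; "ft_force": force on the tool from outside, world axes, zero at the start; "moment": the same for the moment, N m; "opening": finger opening in mm; "grip_force": force on a finger pad.
Only numpy, scipy, OpenCV 4.12 (cv2) and the standard library are available. Lean on these libraries where they do the work, as an engineer would, in place of code of your own. Each camera call takes 0.05 s, during which the arm holds its last target. There are 200 camera calls.

### The job

First clear the green screwdriver off the inspection stand and lay it flat in the blue tool tray. Then stand all the white radios on the stand in one neat row, one upright on each yellow outline, square to the shelf with its grille towards the robot, filling the outlines from the robot's left without leaving any empty between. Last of all tilt the mirror back until it lines up with the red pointer, let go and make sure that it stays there; leave the jar, pump, spool, tin and meter where they are.

Things in the scene. Friction and masses are not known exactly. Their poses are not given: they have to be found in the camera images.
- radio0: White plastic radio shell with its batteries low in the base, a box 56 mm thick (its x), 64 mm wide (its y), 76 mm tall (z), 0.14 to 0.28 kg, standing upright and loose on the bench; slotted dark grille and round dial on its front (-x). Origin: centre of its underside. Absent (None from the start) in some runs: three to five radios are there.
- radio1: White plastic radio shell with its batteries low in the base, a box 56 mm thick (its x), 64 mm wide (its y), 76 mm tall (z), 0.14 to 0.28 kg, standing upright and loose on the bench; slotted dark grille and round dial on its front (-x). Origin: centre of its underside. Absent (None from the start) in some runs: three to five radios are there.
- radio2: White plastic radio shell with its batteries low in the base, a box 56 mm thick (its x), 64 mm wide (its y), 76 mm tall (z), 0.14 to 0.28 kg, standing upright and loose on the bench; slotted dark grille and round dial on its front (-x). Origin: centre of its underside. Absent (None from the start) in some runs: three to five radios are there.
- radio3: White plastic radio shell with its batteries low in the base, a box 56 mm thick (its x), 64 mm wide (its y), 76 mm tall (z), 0.14 to 0.28 kg, standing upright and loose on the bench; slotted dark grille and round dial on its front (-x). Origin: centre of its underside. Absent (None from the start) in some runs: three to five radios are there.
- radio4: White plastic radio shell with its batteries low in the base, a box 56 mm thick (its x), 64 mm wide (its y), 76 mm tall (z), 0.14 to 0.28 kg, standing upright and loose on the bench; slotted dark grille and round dial on its front (-x). Origin: centre of its underside. Absent (None from the start) in some runs: three to five radios are there.
- stand: Fixed grey inspection stand. Origin: underside, mid-row; x points away from the robot to the mirror, y left along the row. Shelf: flat board, x -60 to 60 mm, 400 mm long in y, top 20 mm above the bench; a board 270 mm wide (y) of the same height carries on behind to x = 180 mm. The mirror's hinge axis runs along y at x = 145 mm, 50 mm above the bench, its middle at y = 0.
- spot0 (a point): Centre of yellow painted outline number 1 counted from the left (+y) end of the shelf, on the shelf's top surface. Five outlines, 68 mm (x) by 72 mm (y), centres 76 mm apart along the stand's y, axes parallel to the stand's.
- spot1 (a point): Centre of yellow painted outline number 2 counted from the left (+y) end of the shelf, on the shelf's top surface. Five outlines, 68 mm (x) by 72 mm (y), centres 76 mm apart along the stand's y, axes parallel to the stand's.
- spot2 (a point): Centre of yellow painted outline number 3 counted from the left (+y) end of the shelf, on the shelf's top surface. Five outlines, 68 mm (x) by 72 mm (y), centres 76 mm apart along the stand's y, axes parallel to the stand's.
- spot3 (a point): Centre of yellow painted outline number 4 counted from the left (+y) end of the shelf, on the shelf's top surface. Five outlines, 68 mm (x) by 72 mm (y), centres 76 mm apart along the stand's y, axes parallel to the stand's.
- spot4 (a point): Centre of yellow painted outline number 5 counted from the left (+y) end of the shelf, on the shelf's top surface. Five outlines, 68 mm (x) by 72 mm (y), centres 76 mm apart along the stand's y, axes parallel to the stand's.
- mirror (a joint): Lean of the mirror, rad: 0 = upright, growing as its top leans back, away from the robot, to 1.2. A stiff friction hinge (0.4 N m, about 3 N at the grip bar) that stays where it is left.
- grip_bar (a point): Middle of the orange round grip bar along the mirror's top: 12 mm diameter, parallel to the hinge, 145 mm from it, on two posts with a clear window 86 mm wide and 34 mm high below the bar, so fingers can take it from above and it can turn between them. z points from hinge to bar. Mirror panel: 236 mm wide, 8 mm thick, from 10 to 105 mm from the hinge.
- pointer (a joint): Lean of the red pointer, rad, measured exactly as the mirror's lean: the lean that the mirror is to have. The pointer cannot be knocked out of place.
- pointer_tip (a point): Centre of the red ball (16 mm) at the end of the thin red pointer needle just left of the mirror; the needle turns on the hinge axis and the ball lies 145 mm from it (136 mm to the left of the mirror's middle), so at the right lean ball and grip bar are in one line. z points from the hinge to the ball.
- screwdriver: Green-handled screwdriver, 200 mm long along its x, handle to -x (100 mm long, 26 mm thick), thin steel blade 6 mm to +x; lies loose across the spots on the shelf at the start. Origin: mid-length, on the underside at the start, 13 mm below its axis.
- screwdriver_grip (a point): Point on the screwdriver's axis in the middle of the handle region, 40 mm from mid-length towards the handle end: a good place to grasp.
- screwdriver_tip (a point): The blade's tip, on the axis, 100 mm from mid-length.
- tray_in (a point): Centre of the inner floor (4 mm above the bench) of the fixed blue open tool tray, 110 mm (x) by 240 mm (y) outside, walls 4 mm thick and 25 mm high above the bench, to the right of the stand's far side. Axes along the tray's sides.
- jar: Empty glass jar with yellow cap, 64 mm diameter, 85 mm tall. Leave alone. Origin: centre of underside.
- pump: Black desoldering pump lying on the bench, about 195 mm long, 22 mm thick. Leave alone. Origin: underside of its middle.
- spool: Solder spool standing on end, 60 mm diameter, 50 mm tall. Leave alone. Origin: centre of underside.
- tin: Round brass flux tin, 70 mm diameter, 30 mm tall. Leave alone. Origin: centre of underside.
- meter: Yellow multimeter lying flat, 150 by 75 by 35 mm. Leave alone. Origin: centre of underside.

How it is judged (in metres and radians):
On the way, in this order (a step that is already met when the one before it is completed fails the run):
1. the screwdriver lies flat in the tool tray (x of screwdriver_grip in the frame of tray_in between -0.05 and 0.05 m and y of screwdriver_grip in the frame of tray_in between -0.075 and 0.075 m and z of each of screwdriver_grip, screwdriver_tip in the frame of tray_in below 0.02 m and x of screwdriver_tip in the frame of tray_in between -0.05 and 0.05 m and y of screwdriver_tip in the frame of tray_in between -0.117 and 0.117 m and linear speed of screwdriver below 0.02 m/s), for 0.2 s.
2. every radio stands square on an outline of its own, grille to the robot, the outlines filled from the left ((horizontal distance between radio0 and spot0 below 0.014 m or horizontal distance between radio0 and spot1 below 0.014 m or horizontal distance between radio0 and spot2 below 0.014 m or horizontal distance between radio0 and spot3 below 0.014 m or horizontal distance between radio0 and spot4 below 0.014 m) and angle between the x axis of each of radio0, radio1, radio2, radio3, radio4 and the x axis of stand, either way round below 0.15 rad and angle between each of radio0, radio1, radio2, radio3, radio4's own z axis and vertical below 0.1 rad and z of each of radio0, radio1, radio2, radio3, radio4 in the frame of spot0 below 0.006 m and linear speed of each of radio0, radio1, radio2, radio3, radio4 below 0.02 m/s and x of grip_bar in the frame of radio0 above 0 m and (horizontal distance between radio1 and spot0 below 0.014 m or horizontal distance between radio1 and spot1 below 0.014 m or horizontal distance between radio1 and spot2 below 0.014 m or horizontal distance between radio1 and spot3 below 0.014 m or horizontal distance between radio1 and spot4 below 0.014 m) and x of grip_bar in the frame of radio1 above 0 m and (horizontal distance between radio2 and spot0 below 0.014 m or horizontal distance between radio2 and spot1 below 0.014 m or horizontal distance between radio2 and spot2 below 0.014 m or horizontal distance between radio2 and spot3 below 0.014 m or horizontal distance between radio2 and spot4 below 0.014 m) and x of grip_bar in the frame of radio2 above 0 m and (horizontal distance between radio3 and spot0 below 0.014 m or horizontal distance between radio3 and spot1 below 0.014 m or horizontal distance between radio3 and spot2 below 0.014 m or horizontal distance between radio3 and spot3 below 0.014 m or horizontal distance between radio3 and spot4 below 0.014 m) and x of grip_bar in the frame of radio3 above 0 m and (horizontal distance between radio4 and spot0 below 0.014 m or horizontal distance between radio4 and spot1 below 0.014 m or horizontal distance between radio4 and spot2 below 0.014 m or horizontal distance between radio4 and spot3 below 0.014 m or horizontal distance between radio4 and spot4 below 0.014 m) and x of grip_bar in the frame of radio4 above 0 m and horizontal distance between any of radio0, radio1, radio2, radio3, radio4 and spot0 below 0.014 m and horizontal distance between any of radio0, radio1, radio2, radio3, radio4 and spot1 below 0.014 m and horizontal distance between any of radio0, radio1, radio2, radio3, radio4 and spot2 below 0.014 m and (not (horizontal distance between any of radio0, radio1, radio2, radio3, radio4 and spot4 below 0.014 m) or horizontal distance between any of radio0, radio1, radio2, radio3, radio4 and spot3 below 0.014 m)), for 0.2 s.
3. the mirror lines up with the pointer and stays there untouched for a second (angle between the z axis of grip_bar and the z axis of pointer_tip, either way round below 0.07 rad and velocity of joint mirror between -0.03 and 0.03 rad/s and contact force between each of the fingers, the arm and mirror below 0.1 N), for 1 s.
At the end, for the whole second after the job is handed in: Screwdriver flat in the tray; every radio upright at rest on the shelf, grille to the robot, within 14 mm of the centre of an outline and 0.15 rad of square, outlines filled from the left with none empty between; mirror still, its lean within 0.07 rad of the pointer's (all of step 1 and all of step 2 and angle between the z axis of grip_bar and the z axis of pointer_tip, either way round below 0.07 rad and velocity of joint mirror between -0.03 and 0.03 rad/s); the robot touches nothing.
It fails at once if the jar, pump, spool, tin or meter is moved by more than 30 mm (distance of any of jar, pump, spool, tin, meter from where it was at the start of the episode above 0.03 m).
Of radio0, radio1, radio2, radio3, radio4 only 3 to 5 are there at a start; the rules pass over those that are not, and their reading is None.
At some moment in a run one of radio0, radio1, radio2, radio3, radio4 may be knocked a few centimetres aside while the robot is not near it.
It also fails if it takes over 210 s, if anything falls off the work surface, if the arm or the gripper's body presses on something with over 40 N, if the wrist force passes 120 N, or if a joint passes its speed limit or range.

## Working session

There is one attempt and no reset: what is moved stays moved. The work goes in short steps, Python scripts to look and compute and a tool call to move; the robot and the scene stay as the last step left them, time stands still between calls to the robot, and variables do not carry over. Pictures are saved under pics/ and viewed, at most 14 in all, crops included, and the job is handed in when it is done.

Besides the shell and the picture viewer there is one more tool, called by a JSON object that holds its "op" and its "data", one argument or row to a line. drive_tool: Moves the arm, as the interface text tells. Shift numbers are shares of 0.3 m and turn numbers shares of 60 degrees, none past 1 either way. Its arguments: {"type":"object","properties":{"deltas":{"type":"string"},"force":{"type":"number"}},"required":["deltas"]}

```bash
ls; mkdir -p pics; cat > h.py <<'E'
import numpy as np, cv2
from cell import manip, eyes, job
def cap(name):
    s=manip.read_state(); c=eyes.capture(name)
    if name=="wrist":
        T=np.eye(4);T[:3,:3]=s["eef_rot"];T[:3,3]=s["eef_pos"]
        c["wfc"]=T@np.array(c["mount"])
    else: c["wfc"]=np.linalg.inv(np.array(c["camera_from_world"]))
    return c
def save(c,fn): cv2.imwrite("pics/"+fn,np.array(c["frame"])[:,:,::-1])
def find(c,q,pm=0.2):
    return [(round(d["p"],2),(c["wfc"]@np.r_[d["centre"],1])[:3].round(0).tolist()) for d in eyes.search_frame(c,q) if d["p"]>pm]
def ray(c,uv,z):
    "world points on plane z for pixels"
    n=cv2.undistortPoints(np.array(uv,float).reshape(-1,1,2),np.array(c["mtx"]),np.array(c["dist_coeffs"])).reshape(-1,2)
    d=(c["wfc"][:3,:3]@np.c_[n,np.ones(len(n))].T).T; o=c["wfc"][:3,3]
    return o+d*((z-o[2])/d[:,2])[:,None]
def pix(c,P):
    W=np.linalg.inv(c["wfc"]); 
    return cv2.projectPoints(np.array(P,float).reshape(-1,1,3),cv2.Rodrigues(W[:3,:3])[0],W[:3,3],np.array(c["mtx"]),np.array(c["dist_coeffs"]))[0].reshape(-1,2)
E
python3 - <<'E'
from h import *
t=cap("top");s=cap("side");save(t,"t0.png");save(s,"s0.png")
for q in ["radio0","stand","spot0","grip_bar","pointer_tip","screwdriver","screwdriver_grip","screwdriver_tip","tray_in","jar","pump","spool","tin","meter"]:
    print(q,"T",find(t,q),"S",find(s,q))
print(manip.read_state()["eef_rot"],t["wfc"][:3,3],s["wfc"][:3,3])
E
```

```text
pics
radio0 T [(0.85, [487.0, -399.0, 74.0]), (0.84, [489.0, 404.0, 75.0]), (0.76, [402.0, -320.0, 75.0])] S [(0.95, [481.0, 427.0, 72.0]), (0.81, [481.0, -393.0, 63.0]), (0.68, [397.0, -311.0, 60.0])]
stand T [(0.72, [495.0, 7.0, 25.0])] S [(0.67, [508.0, 34.0, 27.0]), (0.37, [595.0, 20.0, 122.0])]
spot0 T [(0.83, [490.0, 12.0, 18.0])] S [(0.74, [507.0, 25.0, 23.0])]
grip_bar T [(0.85, [595.0, 9.0, 135.0])] S [(0.92, [596.0, 15.0, 123.0])]
pointer_tip T [(0.39, [639.0, 148.0, 116.0])] S [(0.53, [629.0, 149.0, 105.0]), (0.29, [507.0, 35.0, 24.0])]
screwdriver T [(0.54, [454.0, -76.0, 44.0]), (0.42, [298.0, 225.0, 85.0])] S [(0.72, [452.0, -67.0, 49.0]), (0.53, [746.0, -57.0, 42.0]), (0.41, [510.0, 33.0, 21.0])]
screwdriver_grip T [(0.52, [457.0, -70.0, 42.0])] S [(0.44, [455.0, -70.0, 44.0])]
screwdriver_tip T [(0.83, [455.0, -77.0, 41.0]), (0.65, [495.0, 8.0, 23.0])] S [(0.6, [454.0, -65.0, 48.0])]
tray_in T [(0.9, [617.0, -352.0, 5.0]), (0.73, [749.0, -78.0, 33.0])] S [(0.66, [614.0, -351.0, 5.0])]
jar T [(0.56, [296.0, 226.0, 88.0])] S [(0.94, [284.0, 252.0, 67.0])]
pump T [(0.66, [295.0, -245.0, 20.0])] S []
spool T [(0.59, [585.0, 497.0, 51.0]), (0.33, [454.0, -73.0, 49.0]), (0.23, [617.0, -354.0, 6.0])] S [(0.63, [587.0, 504.0, 57.0])]
tin T [] S [(0.56, [704.0, 270.0, 39.0])]
meter T [(0.94, [754.0, -78.0, 36.0]), (0.63, [597.0, 11.0, 136.0])] S [(0.63, [748.0, -58.0, 41.0])]
[[ 9.51791708e-01  3.06745082e-01 -3.26852381e-06]
 [ 3.06745082e-01 -9.51791708e-01  1.64190667e-05]
 [ 1.92551410e-06 -1.66301352e-05 -1.00000000e+00]] [ 420.17587742   28.16739561 1166.56982204] [ -97.94726025 1035.66819676 1261.32512077]
```

View pics/t0.png

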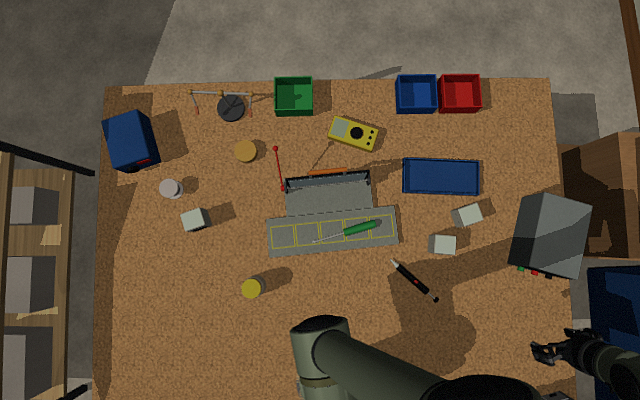

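View pics/s0.png

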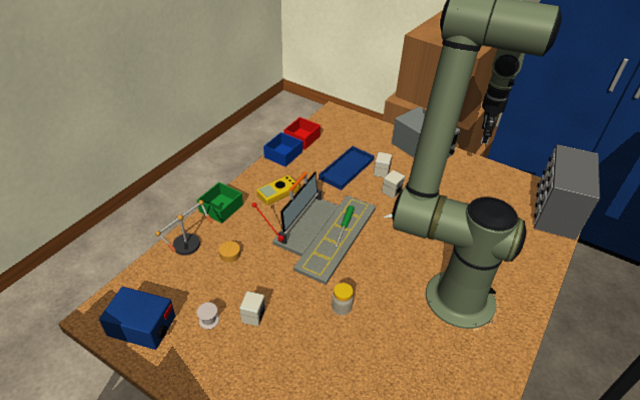

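The top view shows the screwdriver on the stand at (360,229), radios at (194,219), (467,214), (442,244), the tray at (440,177) and the mirror at (328,180). The side view agrees. The arm hides part of the bench. Next I'll fit the stand and the rest.

```bash
cat >> h.py <<'E'
def rect(c,mask,z,box,mn=60):
    "min-area rects (centre,size,angle) in world xy of mask blobs inside pixel box, on plane z"
    m=np.zeros(mask.shape,np.uint8); x0,y0,x1,y1=box; m[y0:y1,x0:x1]=mask[y0:y1,x0:x1]
    n,l,st,_=cv2.connectedComponentsWithStats(m.astype(np.uint8))
    out=[]
    for i in range(1,n):
        if st[i,4]<mn: continue
        v,u=np.nonzero(l==i); P=ray(c,np.c_[u,v],z)[:,:2].astype(np.float32)
        out.append((st[i,4],[np.round(a,1) for a in cv2.minAreaRect(P)],P.mean(0).round(1)))
    return out
def hsv(c): return cv2.cvtColor(np.array(c["frame"]),cv2.COLOR_RGB2HSV).astype(int)
E
python3 - <<'E'
from h import *
t=cap("top");H=hsv(t);h,s,v=H[...,0],H[...,1],H[...,2]
yel=(h>20)&(h<35)&(s>110)&(v>70)
m=np.zeros(yel.shape,bool);m[205:258,262:402]=1
vv,u=np.nonzero(yel&m);P=ray(t,np.c_[u,vv],20)[:,:2].astype(np.float32)
print("spots",len(P),cv2.minAreaRect(P))
wh=(s<50)&(v>120)
for b in [(170,195,220,240),(440,195,500,235),(420,225,470,262)]: print("radio",rect(t,wh,76,b))
gr=(h>45)&(h<85)&(s>90)
print("drv",rect(t,gr,33,(330,210,400,245)))
bl=(h>100)&(h<125)&(s>90)
print("tray",rect(t,bl,25,(395,150,490,200)))
rd=((h<6)|(h>174))&(s>150)&(v>80); print("red",rect(t,rd,100,(265,140,290,195),3))
E
```

```text
spots 507 ((449.7015686035156, -2.8496246337890625), (68.80842590332031, 377.4129333496094), 4.825991153717041)
radio [(np.int32(367), [array([491.5, 409.7]), array([53.9, 60.6]), np.float64(18.9)], array([491.9, 409.6], dtype=float32))]
radio [(np.int32(370), [array([ 488.5, -412.2]), array([52.9, 62.4]), np.float64(17.5)], array([ 488.5, -412.1], dtype=float32))]
radio [(np.int32(388), [array([ 402.5, -330.4]), array([62.3, 53. ]), np.float64(83.4)], array([ 402.5, -330.5], dtype=float32))]
drv [(np.int32(251), [array([458.5, -87. ]), array([ 24. , 100.3]), np.float64(16.0)], array([458.9, -87.6], dtype=float32))]
tray [(np.int32(2662), [array([ 613.4, -347.3]), array([243.5, 110.1]), np.float64(86.6)], array([ 613. , -346.5], dtype=float32))]
red [(np.int32(89), [array([634.3, 151.1]), array([133.8,  12.5]), np.float64(8.4)], array([637.2, 150.6], dtype=float32))]
```

```bash
cat >> h.py <<'E'
def plan(xyz,yaw):
    "row for TCP xyz (mm), tool x axis at world yaw deg, tool straight down"
    from scipy.spatial.transform import Rotation as Rn
    s=manip.read_state();R=np.array(s["eef_rot"]);d=R.T@(np.array(xyz,float)-np.array(s["eef_pos"]))/300
    y=np.radians(yaw);G=np.array([[np.cos(y),np.sin(y),0],[np.sin(y),-np.cos(y),0],[0,0,-1]])
    r=np.degrees(Rn.from_matrix(R.T@G).as_rotvec())/60
    n=int(np.ceil(max(np.linalg.norm(d)*300/41.7,np.linalg.norm(r)*60/7.16)))
    print("row",*d.round(3),*r.round(3),"n>=",n, "t",s["time"])
def lean(c,uv,yoff,O=(449.7,-2.85),a=4.83):
    a=np.radians(a);X=np.array([np.cos(a),np.sin(a)]);Y=np.array([-X[1],X[0]])
    th=np.linspace(-.1,1.3,1401); xy=np.array(O)+Y*yoff+np.outer(145+145*np.sin(th),X)
    p=pix(c,np.c_[xy,50+145*np.cos(th)]);e=np.linalg.norm(p-np.array(uv),axis=1);i=e.argmin();return th[i],e[i]
E
python3 - <<'E'
from h import *
t=cap("top");s=cap("side")
print("ball",lean(t,(276,149),136),lean(s,(255,206),136))
print("bar",lean(t,(328,171),0),lean(s,(299,182),0))
plan((330,-330,300),60)
f=np.array(s["frame"])[:,:,::-1]
a=cv2.resize(f[280:340,220:290],None,fx=5,fy=5);b=cv2.resize(f[140:200,360:430],None,fx=5,fy=5)
cv2.imwrite("pics/s1.png",np.hstack([a,b]))
E
```

```text
ball (np.float64(0.6940000000000001), np.float64(1.1481132268981167)) (np.float64(0.7150000000000001), np.float64(0.6304929628642009))
bar (np.float64(0.066), np.float64(0.822524860801732)) (np.float64(0.05199999999999999), np.float64(0.23090557767219877))
row 0.709 -0.449 -0.229 -0.0 -0.0 -0.702 n>= 7 t 1.65
```

View pics/s1.png

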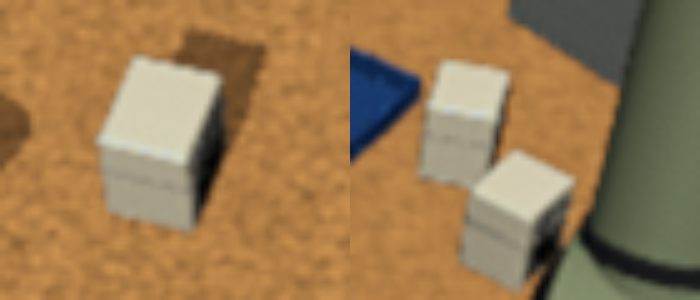

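The crop shows a dark face on the right (-x) side of the left and near-right radios. The pointer's lean is about 0.70 and the mirror's about 0.06. I'll move towards the screwdriver and look on the way.

{"op": "drive_tool", "data": {
  "deltas": "0.7 -0.45 -0.23 0 0 -0.7 -1;0.7 -0.45 -0.23 0 0 -0.7 -1;0.7 -0.45 -0.23 0 0 -0.7 -1;0.7 -0.45 -0.23 0 0 -0.7 -1;0.7 -0.45 -0.23 0 0 -0.7 -1;0.7 -0.45 -0.23 0 0 -0.7 -1;0.7 -0.45 -0.23 0 0 -0.7 -1;0.7 -0.45 -0.23 0 0 -0.7 -1",
  "force": 40
}}

```text
time: 2.32
eef_pos: [328.9, -329.1, 301.5]
eef_rot: [[0.499, 0.867, 0.001], [0.867, -0.499, -0.002], [-0.001, 0.002, -1.0]]
ft_force: [-0.4, -0.1, -0.0]
opening: 85.6
grip_force: 0.0
```

```bash
python3 - <<'E'
from h import *
w=cap("wrist");t=cap("top");save(w,"w1.png");save(t,"t1.png")
print(find(w,"radio0"),find(t,"radio0"),w["wfc"].round(2))
plan((456,-77,130),106)
E
```

```text
[(0.88, [485.0, -406.0, 73.0]), (0.87, [399.0, -328.0, 72.0]), (0.29, [433.0, -191.0, 19.0])] [(0.93, [487.0, -401.0, 75.0]), (0.88, [489.0, 400.0, 77.0]), (0.74, [405.0, -317.0, 75.0])] [[ 8.7000e-01 -4.8000e-01 -1.4000e-01  3.6659e+02]
 [-5.0000e-01 -8.3000e-01 -2.6000e-01 -2.6435e+02]
 [ 0.0000e+00  2.9000e-01 -9.6000e-01  4.4381e+02]
 [ 0.0000e+00  0.0000e+00  0.0000e+00  1.0000e+00]]
row 0.95 -0.054 0.566 -0.001 -0.0 -0.771 n>= 8 t 2.5167
```

View pics/w1.png

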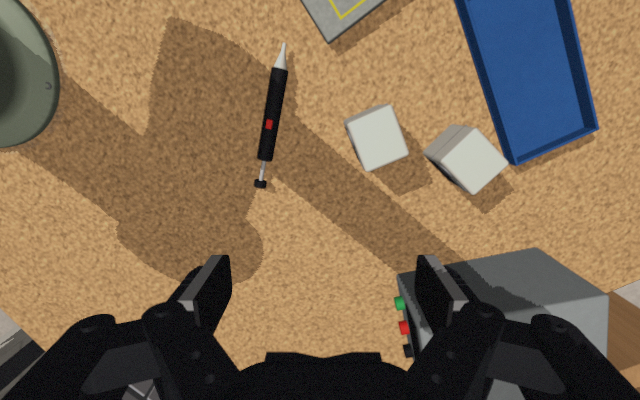

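View pics/t1.png

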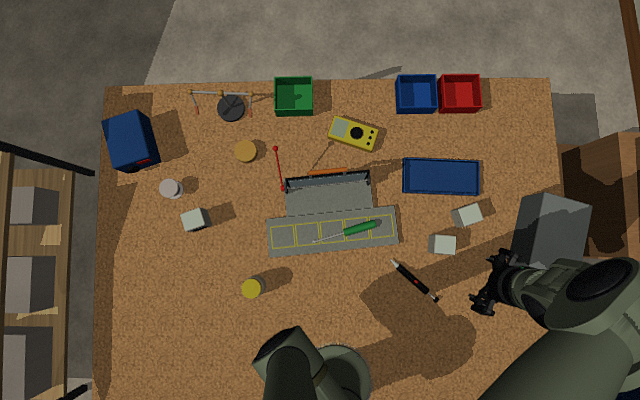

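The wrist view shows the near radio at (377,138), and the far radio at (467,158) with its dark grille face towards the robot. There are three radios. On to the screwdriver.

{"op": "drive_tool", "data": {
  "deltas": "0.95 -0.05 0.3 0 0 -0.77 -1;0.95 -0.05 0.3 0 0 -0.77 -1;0.95 -0.05 0.3 0 0 -0.77 -1;0.95 -0.05 0.3 0 0 -0.77 -1;0.95 -0.05 0.57 0 0 -0.77 -1;0.95 -0.05 0.57 0 0 -0.77 -1;0.95 -0.05 0.57 0 0 -0.77 -1;0.95 -0.05 0.57 0 0 -0.77 -1;0.95 -0.05 0.57 0 0 -0.77 -1;0.95 -0.05 0.57 0 0 -0.77 -1"
}}

```text
time: 3.35
eef_pos: [455.6, -75.8, 126.6]
eef_rot: [[-0.277, 0.961, -0.005], [0.961, 0.277, 0.002], [0.003, -0.005, -1.0]]
ft_force: [-0.9, -0.7, 0.3]
opening: 85.2
grip_force: 0.0
```

```bash
python3 - <<'E'
from h import *
w=cap("wrist");H=hsv(w);h,s,v=H[...,0],H[...,1],H[...,2]
save(w,"w2.png")
print("drv",rect(w,(h>45)&(h<85)&(s>90)&(v>40),33,(0,0,640,400),300))
plan((456,-77,22),106)
E
```

```text
drv [(np.int32(3679), [array([460.5, -88.8]), array([ 24.3, 106.3]), np.float64(15.5)], array([459.4, -86. ], dtype=float32))]
row 0.0 -0.0 0.354 -0.003 -0.001 0.0 n>= 3 t 3.4
```

View pics/w2.png

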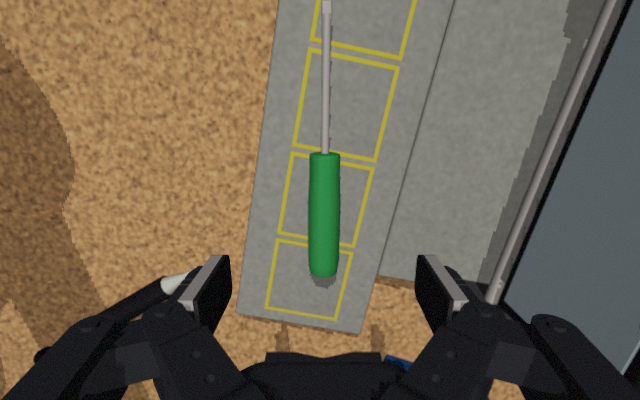

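The screwdriver handle at (324,215) is centred between the fingers and the mirror is clear on the right. I'll descend and grip.

{"op": "drive_tool", "data": {
  "deltas": "0 0 0.15 0 0 0 -0.2;0 0 0.3 0 0 0 -0.2;0 0 0.345 0 0 0 -0.2;0 0 0.345 0 0 0 -0.2;0 0 0.345 0 0 0 1;0 0 0.345 0 0 0 1;0 0 0.345 0 0 0 1;0 0 0.345 0 0 0 1;0 0 0.345 0 0 0 1;0 0 0.345 0 0 0 1;0 0 0.345 0 0 0 1;0 0 0.345 0 0 0 1;0 0 0 0 0 0 1;0 0 -0.2 0 0 0 1;0 0 -0.2 0 0 0 1;0 0 -0.2 0 0 0 1",
  "force": 40
}}

```text
time: 4.73
eef_pos: [457.3, -76.3, 192.4]
eef_rot: [[-0.277, 0.961, 0.002], [0.961, 0.277, -0.0], [-0.001, 0.002, -1.0]]
ft_force: [1.3, 0.1, -0.8]
opening: 23.3
grip_force: 39.7
```

```bash
python3 - <<'E'
from h import *
# tray frame: x axis -3.4deg, centre
a=np.radians(-3.4);T=np.array([613.2,-347]);Y=np.array([-np.sin(a),np.cos(a)])
g=T-40*Y; print(g); plan((*g,150),86.6)
E
```

```text
[ 610.82774506 -386.92959312]
row -1.137 0.205 0.142 0.002 0.0 0.325 n>= 9 t 4.7333
```

{"op": "drive_tool", "data": {
  "deltas": "-0.95 0 0 0 0 0.32 1;-0.95 0 0 0 0 0.32 1;-0.95 0 0 0 0 0.32 1;-0.95 0 0 0 0 0.32 1;-0.95 0 0 0 0 0.32 1;-0.95 0 0 0 0 0.32 1;-0.95 0 0 0 0 0.32 1;-0.95 0.2 0 0 0 0.32 1;-0.95 0.2 0 0 0 0.32 1"
}}

```text
time: 5.48
eef_pos: [596.0, -336.2, 189.8]
eef_rot: [[0.058, 0.998, 0.003], [0.998, -0.058, 0.0], [0.0, 0.003, -1.0]]
ft_force: [-0.8, 0.9, -0.7]
opening: 23.2
grip_force: 39.8
```

```bash
python3 - <<'E'
from h import *
plan((611,-387,12),86.6)
E
```

```text
row -0.166 0.058 0.593 0.003 -0.0 0.001 n>= 5 t 5.4833
```

{"op": "drive_tool", "data": {
  "deltas": "-0.17 0.055 0.1 0 0 0 1;-0.17 0.055 0.3 0 0 0 1;-0.17 0.055 0.4 0 0 0 1;-0.17 0.055 0.5 0 0 0 1;-0.17 0.055 0.56 0 0 0 1;-0.17 0.055 0.6 0 0 0 1;-0.17 0.055 0.6 0 0 0 1;-0.17 0.055 0.6 0 0 0 1;-0.17 0.055 0.6 0 0 0 0.1;-0.17 0.055 0.6 0 0 0 0.1;-0.17 0.055 0.6 0 0 0 0.1;-0.17 0.055 0.6 0 0 0 0.1;-0.17 0.055 0.5 0 0 0 0.1;-0.17 0.055 0.3 0 0 0 -0.5;-0.17 0.055 0.15 0 0 0 -1;-0.17 0.055 0 0 0 0 -1;-0.17 0.055 0 0 0 0 -1"
}}

```text
time: 6.9
eef_pos: [608.9, -386.6, 194.9]
eef_rot: [[0.055, 0.998, 0.005], [0.999, -0.055, -0.004], [-0.003, 0.005, -1.0]]
ft_force: [0.4, -1.3, 0.6]
opening: 84.1
grip_force: 0.0
```

```bash
python3 - <<'E'
from h import *
w=cap("wrist");save(w,"w3.png")
H=hsv(w);h,s,v=H[...,0],H[...,1],H[...,2]
print("drv",rect(w,(h>45)&(h<85)&(s>90)&(v>40),17,(0,0,640,400),300))
t=cap("top");H=hsv(t);h,s,v=H[...,0],H[...,1],H[...,2];wh=(s<50)&(v>120)
print(find(t,"radio0"))
plan((402.5,-330.4,200),180-6.6-90) ; plan((488.5,-412.2,200),107.5)
E
```

```text
drv [(np.int32(2207), [array([ 608. , -395.8]), array([104.3,  25.3]), np.float64(87.5)], array([ 608.1, -393.4], dtype=float32))]
[(0.92, [404.0, -319.0, 76.0]), (0.86, [485.0, -401.0, 74.0]), (0.58, [492.0, 402.0, 78.0])]
row 0.15 -0.698 -0.028 0.005 0.003 0.058 n>= 6 t 7.05
row -0.106 -0.397 -0.025 0.004 0.004 -0.344 n>= 3 t 7.05
```

View pics/w3.png

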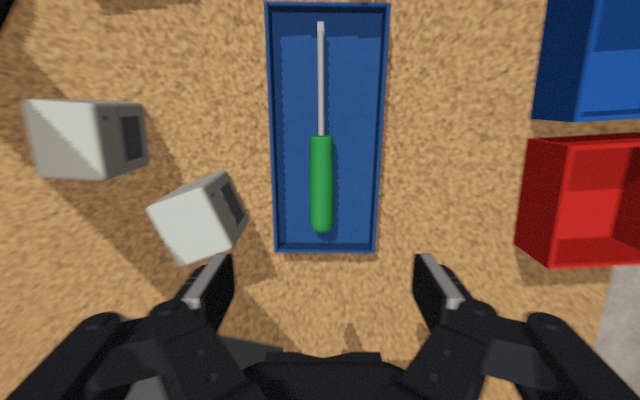

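The screwdriver lies in the tray, handle at (320,185). The radios' +x faces show a dark rectangle, so I'll zoom in to tell grille from back cover.

```bash
python3 - <<'E'
import cv2,numpy as np
b=cv2.imread("pics/w3.png")[90:270,20:260];a=cv2.imread("pics/w1.png")[90:210,330:520]
b=cv2.resize(b,None,fx=2.2,fy=2.2,interpolation=cv2.INTER_CUBIC);a=cv2.convertScaleAbs(cv2.resize(a,(270,396)),alpha=1.3)
cv2.imwrite("pics/z1.png",np.hstack([b,a]))
E
```

```text
(no output)
```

View pics/z1.png

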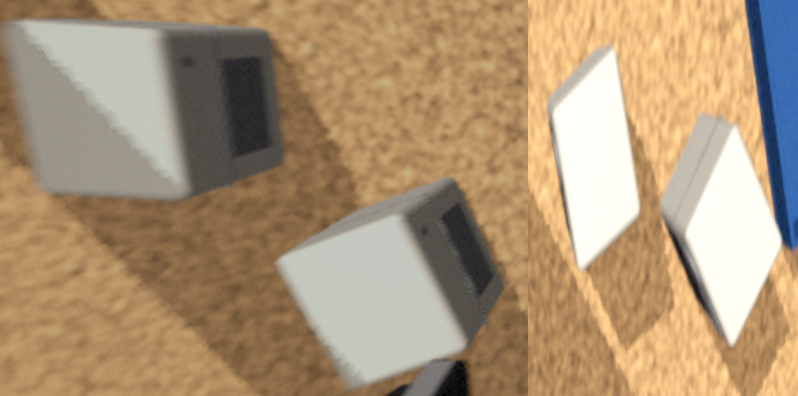

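The +x faces show a plain battery cover with no dial, so the grilles face the robot. I'll take the near radio first.

{"op": "drive_tool", "data": {
  "deltas": "0.15 -0.7 -0.02 0 0 0.06 -1;0.15 -0.7 -0.02 0 0 0.06 -1;0.15 -0.7 -0.02 0 0 0.06 -1;0.15 -0.7 -0.02 0 0 0.06 -1;0.15 -0.7 -0.02 0 0 0.06 -1;0.15 -0.7 -0.02 0 0 0.06 -1;0.15 -0.7 -0.02 0 0 0.06 -1;0.15 -0.7 -0.02 0 0 0.06 -1"
}}

```text
time: 7.72
eef_pos: [400.2, -329.2, 194.8]
eef_rot: [[0.118, 0.993, 0.0], [0.993, -0.118, 0.0], [0.0, -0.0, -1.0]]
ft_force: [-0.0, 0.3, 0.6]
opening: 85.4
grip_force: 0.0
```

```bash
cat >> h.py <<'E'
def tops(c,z=76,box=(0,0,640,400),mn=1000,vmin=150):
    H=hsv(c); m=((H[...,1]<45)&(H[...,2]>vmin)).astype(np.uint8)
    m=cv2.morphologyEx(m,cv2.MORPH_OPEN,np.ones((5,5),np.uint8))
    return rect(c,m,z,box,mn)
E
python3 - <<'E'
from h import *
w=cap("wrist");save(w,"w4.png")
for r in tops(w): print(r)
print(find(w,"radio0"),pix(w,[[402.5,-330.4,76]]))
plan((402.5,-330.4,25),83.4)
E
```

```text
(np.int32(4383), [array([ 403.4, -329.9]), array([64.8, 54.2]), np.float64(83.6)], array([ 403.4, -329.3], dtype=float32))
(np.int32(2635), [array([ 487.5, -404.9]), array([54.2, 74.1]), np.float64(17.3)], array([ 483.2, -394.3], dtype=float32))
[(0.71, [400.0, -328.0, 70.0]), (0.62, [479.0, -392.0, 73.0])] [[324.94512414 193.91659507]]
row -0.001 0.004 0.566 0.001 0.0 -0.002 n>= 5 t 7.8167
```

Agreement is within 1 mm. Descend, grip and lift.

{"op": "drive_tool", "data": {
  "deltas": "0 0.01 0.13 0 0 0 -1;0 0.01 0.26 0 0 0 -1;0 0.01 0.39 0 0 0 -1;0 0.01 0.5 0 0 0 -1;0 0.01 0.565 0 0 0 -1;0 0.01 0.565 0 0 0 -1;0 0.01 0.565 0 0 0 1;0 0.01 0.565 0 0 0 1;0 0.01 0.565 0 0 0 1;0 0.01 0.565 0 0 0 1;0 0.01 0.565 0 0 0 1;0 0.01 0.565 0 0 0 1;0 0.01 0.4 0 0 0 1;0 0.01 0.25 0 0 0 1;0 0.01 0.2 0 0 0 1;0 0.01 0.2 0 0 0 1",
  "force": 40
}}

```text
time: 9.15
eef_pos: [406.0, -332.4, 141.2]
eef_rot: [[0.117, 0.993, 0.007], [0.993, -0.117, -0.007], [-0.006, 0.008, -1.0]]
ft_force: [1.4, -1.7, -1.6]
opening: 55.4
grip_force: 45.4
```

```bash
cat >> h.py <<'E'
def spot(i,O=(449.7,-2.85),a=4.83):
    a=np.radians(a);return np.array(O)+(2-i)*76*np.array([-np.sin(a),np.cos(a)])
E
python3 - <<'E'
from h import *
print([spot(i).round(1) for i in range(5)])
plan((*spot(2),150),94.83)
E
```

```text
[array([436.9, 148.6]), array([443.3,  72.9]), array([449.7,  -2.8]), array([456.1, -78.6]), array([ 462.5, -154.3])]
row 1.108 0.016 -0.036 0.007 0.007 -0.193 n>= 8 t 9.15
```

{"op": "drive_tool", "data": {
  "deltas": "1 0.02 -0.03 0 0 -0.19 1;1 0.02 -0.03 0 0 -0.19 1;1 0.02 -0.03 0 0 -0.19 1;1 0.02 -0.03 0 0 -0.19 1;1 0.02 -0.03 0 0 -0.19 1;1 0.02 -0.03 0 0 -0.19 1;1 0.02 -0.03 0 0 -0.19 1;1 0.02 -0.03 0 0 -0.19 1;1 0.02 -0.03 0 0 -0.19 1;1 0.02 -0.03 0 0 -0.19 1"
}}

```text
time: 9.98
eef_pos: [443.9, -32.0, 143.8]
eef_rot: [[-0.083, 0.997, -0.001], [0.997, 0.083, -0.001], [-0.0, -0.001, -1.0]]
ft_force: [-0.1, -0.2, -1.8]
opening: 55.8
grip_force: 45.2
```

```bash
python3 - <<'E'
from h import *
w=cap("wrist");t=cap("top");save(w,"w5.png")
H=hsv(w);m=((H[...,0]>18)&(H[...,0]<36)&(H[...,1]>120)&(H[...,2]>70)).astype(np.uint8)
for r in rect(w,m,20,(0,0,640,400),150): print(r)
print(find(t,"radio0"))
plan((*spot(2),46),94.83)
E
```

```text
(np.int32(367), [array([440.6, 113.7]), array([67.3,  2. ]), np.float64(4.8)], array([440.5, 113.7], dtype=float32))
(np.int32(1376), [array([444.1,  72.7]), array([68.1, 71.4]), np.float64(4.8)], array([443.5,  74.4], dtype=float32))
(np.int32(775), [array([450.2,   2. ]), array([68., 61.]), np.float64(4.8)], array([449.4,  14.2], dtype=float32))
[(0.95, [484.0, -400.0, 74.0]), (0.75, [488.0, 403.0, 78.0]), (0.48, [295.0, -246.0, 23.0])]
row 0.101 0.027 0.326 -0.001 0.0 -0.005 n>= 3 t 10.1333
```

View pics/w5.png

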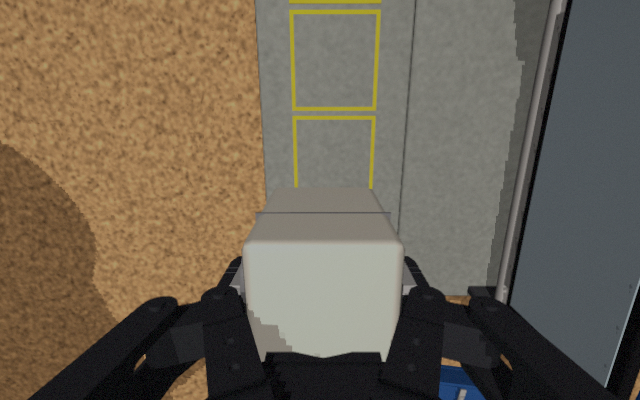

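The radio is square in the grip, and the outlines match my fit to within 1 mm. Placing on outline 3.

{"op": "drive_tool", "data": {
  "deltas": "0.1 0.025 0 0 0 0 1;0.1 0.025 0.1 0 0 0 1;0.1 0.025 0.2 0 0 0 1;0.1 0.025 0.27 0 0 0 1;0.1 0.025 0.3 0 0 0 1;0.1 0.025 0.325 0 0 0 1;0.1 0.025 0.325 0 0 0 1;0.1 0.025 0.325 0 0 0 1;0.1 0.025 0.325 0 0 0 0.1;0.1 0.025 0.325 0 0 0 -1;0.1 0.025 0.325 0 0 0 -1;0.1 0.025 0.325 0 0 0 -1;0.1 0.025 0.325 0 0 0 -1;0.1 0.025 0.325 0 0 0 -1;0.1 0.025 0.2 0 0 0 -1;0.1 0.025 0.05 0 0 0 -1;0.1 0.025 -0.1 0 0 0 -1;0.1 0.025 -0.2 0 0 0 -1;0.1 0.025 -0.2 0 0 0 -1"
}}

```text
time: 11.72
eef_pos: [453.7, -2.4, 211.3]
eef_rot: [[-0.082, 0.997, 0.012], [0.997, 0.082, -0.002], [-0.003, 0.011, -1.0]]
ft_force: [1.7, 0.7, 0.0]
opening: 85.5
grip_force: 0.0
```

```bash
python3 - <<'E'
from h import *
w=cap("wrist");t=cap("top");
for r in tops(w,96): print(r)
for b in [(170,195,220,240),(440,195,500,235)]: print("radio",tops(t,76,b,60,120))
plan((488,-412,205),107.4)
E
```

```text
(np.int32(4304), [array([450.7,  -2.4]), array([53.6, 60.4]), np.float64(4.6)], array([450.5,  -1.5], dtype=float32))
radio [(np.int32(361), [array([491.2, 409.3]), array([53.8, 60.8]), np.float64(17.4)], array([491.1, 409.4], dtype=float32))]
radio [(np.int32(362), [array([ 488.9, -412.3]), array([52.8, 62.5]), np.float64(16.7)], array([ 488.8, -412.2], dtype=float32))]
row -1.372 0.012 0.005 0.004 0.001 -0.212 n>= 10 t 11.8167
```

{"op": "drive_tool", "data": {
  "deltas": "-1 0.01 0 0 0 -0.21 -1;-1 0.01 0 0 0 -0.21 -1;-1 0.01 0 0 0 -0.21 -1;-1 0.01 0 0 0 -0.21 -1;-1 0.01 0 0 0 -0.21 -1;-1 0.01 0 0 0 -0.21 -1;-1 0.01 0 0 0 -0.21 -1;-1 0.01 0 0 0 -0.21 -1;-1 0.01 0 0 0 -0.21 -1"
}}

```text
time: 12.57
eef_pos: [476.1, -304.4, 201.9]
eef_rot: [[-0.292, 0.956, -0.002], [0.956, 0.292, 0.0], [0.001, -0.002, -1.0]]
ft_force: [-0.2, 1.0, -0.2]
opening: 85.2
grip_force: 0.0
```

```bash
python3 - <<'E'
from h import *
plan((488.5,-411,200),107.2)
E
```

```text
row -0.352 -0.064 0.006 -0.002 -0.001 -0.004 n>= 3 t 12.5667
```

{"op": "drive_tool", "data": {
  "deltas": "-0.35 -0.065 0 0 0 0 -1;-0.35 -0.065 0 0 0 0 -1;-0.35 -0.065 0 0 0 0 -1;-0.35 -0.065 0 0 0 0 -1;-0.35 -0.065 0 0 0 0 -1"
}}

```text
time: 12.98
eef_pos: [488.5, -406.0, 202.0]
eef_rot: [[-0.296, 0.955, -0.002], [0.955, 0.296, 0.003], [0.004, -0.001, -1.0]]
ft_force: [-0.5, 1.1, 0.0]
opening: 85.7
grip_force: 0.0
```

```bash
python3 - <<'E'
from h import *
w=cap("wrist");save(w,"w6.png")
R=tops(w)
for r in R: print(r)
plan((488.5,-411.5,25),107.2)
E
```

```text
(np.int32(4539), [array([ 487.9, -407.1]), array([54. , 70.8]), np.float64(17.3)], array([ 488. , -407.1], dtype=float32))
row -0.023 -0.006 0.591 -0.001 -0.004 0.001 n>= 5 t 13.0333
```

{"op": "drive_tool", "data": {
  "deltas": "-0.02 -0.005 0.13 0 0 0 -0.8;-0.02 -0.005 0.26 0 0 0 -0.8;-0.02 -0.005 0.39 0 0 0 -0.8;-0.02 -0.005 0.5 0 0 0 -0.8;-0.02 -0.005 0.59 0 0 0 -0.8;-0.02 -0.005 0.59 0 0 0 -0.8;-0.02 -0.005 0.59 0 0 0 1;-0.02 -0.005 0.59 0 0 0 1;-0.02 -0.005 0.59 0 0 0 1;-0.02 -0.005 0.59 0 0 0 1;-0.02 -0.005 0.59 0 0 0 1;-0.02 -0.005 0.59 0 0 0 1;-0.02 -0.005 0.4 0 0 0 1;-0.02 -0.005 0.2 0 0 0 1;-0.02 -0.005 0.05 0 0 0 1;-0.02 -0.005 0 0 0 0 1;-0.02 -0.005 0 0 0 0 1"
}}

```text
time: 14.45
eef_pos: [492.1, -415.5, 212.5]
eef_rot: [[-0.297, 0.955, 0.008], [0.955, 0.297, -0.008], [-0.01, 0.005, -1.0]]
ft_force: [1.7, -1.7, -0.9]
opening: 55.3
grip_force: 44.8
```

```bash
python3 - <<'E'
from h import *
plan((*spot(1),200),94.83)
E
```

```text
row 1.603 0.327 0.027 0.006 0.009 0.207 n>= 12 t 14.45
```

{"op": "drive_tool", "data": {
  "deltas": "0.95 0.2 0.03 0 0 0.2 1;0.95 0.2 0.03 0 0 0.2 1;0.95 0.2 0.03 0 0 0.2 1;0.95 0.2 0.03 0 0 0.2 1;0.95 0.2 0.03 0 0 0.2 1;0.95 0.2 0.03 0 0 0.2 1;0.95 0.2 0.03 0 0 0.2 1;0.95 0.2 0.03 0 0 0.2 1"
}}

```text
time: 15.12
eef_pos: [459.6, -115.8, 194.5]
eef_rot: [[-0.099, 0.995, -0.003], [0.995, 0.099, 0.005], [0.005, -0.003, -1.0]]
ft_force: [-1.4, -0.4, -3.1]
opening: 55.3
grip_force: 44.5
```

```bash
python3 - <<'E'
from h import *
plan((*spot(1),200),94.83)
E
```

```text
row 0.631 0.008 -0.015 -0.003 -0.005 0.014 n>= 5 t 15.1167
```

{"op": "drive_tool", "data": {
  "deltas": "0.63 0.01 0 0 0 0.015 1;0.63 0.01 0 0 0 0.015 1;0.63 0.01 0 0 0 0.015 1;0.63 0.01 0 0 0 0.015 1;0.63 0.01 0 0 0 0.015 1;0.63 0.01 0 0 0 0.015 1;0.63 0.01 0 0 0 0.015 1;0.63 0.01 0 0 0 0.015 1"
}}

```text
time: 15.78
eef_pos: [448.1, 65.1, 195.1]
eef_rot: [[-0.076, 0.997, -0.0], [0.997, 0.076, -0.001], [-0.001, -0.0, -1.0]]
ft_force: [0.8, -0.4, -2.3]
opening: 55.2
grip_force: 44.5
```

```bash
python3 - <<'E'
from h import *
plan((*spot(1),46),94.83)
E
```

```text
row 0.027 -0.014 0.497 -0.0 0.001 -0.008 n>= 4 t 15.7833
```

{"op": "drive_tool", "data": {
  "deltas": "0.027 -0.013 0 0 0 -0.008 1;0.027 -0.013 0.12 0 0 -0.008 1;0.027 -0.013 0.25 0 0 -0.008 1;0.027 -0.013 0.36 0 0 -0.008 1;0.027 -0.013 0.42 0 0 -0.008 1;0.027 -0.013 0.45 0 0 -0.008 1;0.027 -0.013 0.45 0 0 -0.008 1;0.027 -0.013 0.45 0 0 -0.008 1"
}}

```text
time: 16.45
eef_pos: [444.0, 72.9, 60.7]
eef_rot: [[-0.083, 0.997, -0.0], [0.997, 0.083, 0.0], [0.0, 0.0, -1.0]]
ft_force: [-0.4, -0.2, -2.0]
opening: 55.6
grip_force: 44.3
```

```bash
python3 - <<'E'
from h import *
plan((*spot(1),46),94.83)
E
```

```text
row -0.0 -0.002 0.049 0.0 -0.0 -0.001 n>= 1 t 16.45
```

{"op": "drive_tool", "data": {
  "deltas": "0 0 0.03 0 0 0 1;0 0 0.048 0 0 0 1;0 0 0.048 0 0 0 1;0 0 0.048 0 0 0 0.1;0 0 0.048 0 0 0 -1;0 0 0.048 0 0 0 -1;0 0 0.048 0 0 0 -1;0 0 0.048 0 0 0 -1;0 0 0.048 0 0 0 -1;0 0 -0.08 0 0 0 -1;0 0 -0.2 0 0 0 -1;0 0 -0.35 0 0 0 -1;0 0 -0.48 0 0 0 -1;0 0 -0.48 0 0 0 -1;0 0 -0.48 0 0 0 -1"
}}

```text
time: 17.7
eef_pos: [445.6, 73.4, 206.8]
eef_rot: [[-0.085, 0.996, 0.006], [0.996, 0.085, 0.0], [-0.0, 0.006, -1.0]]
ft_force: [-0.2, 0.2, -1.4]
opening: 85.3
grip_force: 0.0
```

```bash
python3 - <<'E'
from h import *
w=cap("wrist");t=cap("top");
for r in tops(w,96): print(r)
print("left",tops(t,76,(150,180,250,260),60,120), find(t,"radio0"))
plan((430,300,260),140)
E
```

```text
(np.int32(4423), [array([445.5,  74. ]), array([53.2, 60.3]), np.float64(4.8)], array([445.4,  74.9], dtype=float32))
(np.int32(3520), [array([450.2,  -2. ]), array([53.3, 61.6]), np.float64(4.8)], array([450.1,  -0.9], dtype=float32))
left [(np.int32(263), [array([584.1, 484.1]), array([49.8, 51.3]), np.float64(88.8)], array([585.7, 483.5], dtype=float32)), (np.int32(359), [array([490.8, 409.2]), array([52.8, 60.8]), np.float64(17.3)], array([491.1, 409.3], dtype=float32))] [(0.69, [488.0, 404.0, 78.0]), (0.57, [449.0, -10.0, 99.0])]
row 0.756 0.022 -0.19 -0.002 -0.001 -0.753 n>= 7 t 17.85
```

{"op": "drive_tool", "data": {
  "deltas": "0.95 0.1 -0.19 0 0 -0.9 -1;0.95 0.1 -0.19 0 0 -0.9 -1;0.95 0.1 -0.19 0 0 -0.9 -1;0.95 0.1 -0.19 0 0 -0.9 -1;0.95 0.1 -0.19 0 0 -0.9 -1;0.95 0.1 -0.19 0 0 -0.9 -1;0.95 0.1 -0.19 0 0 -0.9 -1;0.95 0.1 -0.19 0 0 -0.9 -1;0.95 0.1 -0.19 0 0 -0.9 -1"
}}

```text
time: 18.6
eef_pos: [448.3, 361.6, 258.9]
eef_rot: [[-0.858, 0.513, -0.003], [0.513, 0.858, -0.002], [0.002, -0.003, -1.0]]
ft_force: [-0.2, -0.9, -0.1]
opening: 85.8
grip_force: 0.0
```

```bash
python3 - <<'E'
from h import *
w=cap("wrist");s=cap("side");print(find(w,"radio0"))
f=np.array(s["frame"])[:,:,::-1]
p=pix(s,[[447,35,80]])[0].astype(int);print(p)
b=cv2.resize(f[p[1]-45:p[1]+45,p[0]-50:p[0]+50],(444,400),interpolation=cv2.INTER_CUBIC)
a=np.array(w["frame"])[:,:,::-1];q=pix(w,[[491,409,50]])[0];print(q)
a=a[:, int(np.clip(q[0]-170,0,290)):][:,:350]
cv2.imwrite("pics/z2.png",np.hstack([b,a]))
plan((491,409,200),107.4)
E
```

```text
[(0.92, [482.0, 409.0, 80.0]), (0.9, [440.0, 98.0, 86.0]), (0.87, [433.0, 2.0, 93.0])]
[332 229]
[378.04186558 182.03611004]
row -0.034 0.217 0.198 -0.004 -0.0 0.688 n>= 6 t 18.75
```

View pics/z2.png

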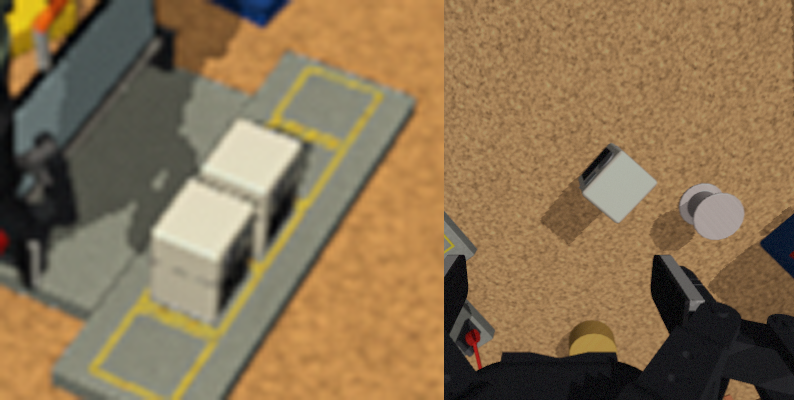

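The placed radios show dark slotted grilles on the robot side, and the left radio's dark grille at (600,165) also faces -x. Picking it up.

{"op": "drive_tool", "data": {
  "deltas": "-0.035 0.217 0.19 0 0 0.69 -1;-0.035 0.217 0.19 0 0 0.69 -1;-0.035 0.217 0.19 0 0 0.69 -1;-0.035 0.217 0.19 0 0 0.69 -1;-0.035 0.217 0.19 0 0 0.69 -1;-0.035 0.217 0.19 0 0 0.69 -1;-0.035 0.217 0.19 0 0 0.69 -1;-0.035 0.217 0.19 0 0 0.69 -1"
}}

```text
time: 19.42
eef_pos: [492.2, 408.7, 203.8]
eef_rot: [[-0.3, 0.954, -0.001], [0.954, 0.3, -0.001], [-0.0, -0.001, -1.0]]
ft_force: [-0.3, 0.4, -0.3]
opening: 85.5
grip_force: 0.0
```

```bash
python3 - <<'E'
from h import *
w=cap("wrist")
for r in tops(w): print(r)
plan((491,409,25),107.4)
E
```

```text
(np.int32(3679), [array([576.3, 496.1]), array([52.5, 62.9]), np.float64(74.0)], array([577.3, 495.5], dtype=float32))
(np.int32(3952), [array([491.9, 411.6]), array([53.1, 61.1]), np.float64(18.9)], array([492.1, 412.6], dtype=float32))
row 0.001 -0.003 0.597 -0.001 0.0 0.001 n>= 5 t 19.4667
```

{"op": "drive_tool", "data": {
  "deltas": "0.005 0 0.13 0 0 -0.015 -0.9;0.005 0 0.26 0 0 -0.015 -0.9;0.005 0 0.39 0 0 -0.015 -0.9;0.005 0 0.5 0 0 -0.015 -0.9;0.005 0 0.595 0 0 -0.015 -0.9;0.005 0 0.595 0 0 -0.015 -0.9;0.005 0 0.595 0 0 -0.015 1;0.005 0 0.595 0 0 -0.015 1;0.005 0 0.595 0 0 -0.015 1;0.005 0 0.595 0 0 -0.015 1;0.005 0 0.595 0 0 -0.015 1;0.005 0 0.595 0 0 -0.015 1;0.005 0 0.45 0 0 -0.015 1;0.005 0 0.3 0 0 -0.015 1;0.005 0 0.15 0 0 -0.015 1;0.005 0 0.1 0 0 -0.015 1;0.005 0 0.1 0 0 -0.015 1"
}}

```text
time: 20.88
eef_pos: [494.9, 413.9, 182.0]
eef_rot: [[-0.315, 0.949, 0.01], [0.949, 0.315, 0.007], [0.003, 0.012, -1.0]]
ft_force: [2.0, 0.6, -0.5]
opening: 55.7
grip_force: 44.0
```

```bash
python3 - <<'E'
from h import *
t=cap("top");print(find(t,"radio0"),tops(t,96,(270,200,400,250),60,120))
plan((*spot(0),170),94.83)
E
```

```text
[(0.89, [442.0, 72.0, 92.0]), (0.76, [451.0, -1.0, 98.0]), (0.72, [493.0, 390.0, 229.0]), (0.43, [597.0, 9.0, 138.0])] [(np.int32(401), [array([449.4,  -3. ]), array([60.2, 54.2]), np.float64(88.8)], array([449.2,  -3.4], dtype=float32)), (np.int32(410), [array([444.9,  72.7]), array([54.2, 61.8]), np.float64(4.6)], array([444.8,  72.4], dtype=float32))]
row -0.775 -0.451 0.017 0.003 -0.001 0.225 n>= 7 t 20.9833
```

{"op": "drive_tool", "data": {
  "deltas": "-0.775 -0.45 0 0 0 0.225 1;-0.775 -0.45 0 0 0 0.225 1;-0.775 -0.45 0 0 0 0.225 1;-0.775 -0.45 0 0 0 0.225 1;-0.775 -0.45 0 0 0 0.225 1;-0.775 -0.45 0 0 0 0.225 1;-0.775 -0.45 0 0 0 0.225 1;-0.775 -0.45 0 0 0 0.225 1;-0.775 -0.45 0 0 0 0.225 1;-0.775 -0.45 0 0 0 0.225 1"
}}

```text
time: 21.82
eef_pos: [436.2, 148.7, 173.3]
eef_rot: [[-0.084, 0.996, -0.002], [0.996, 0.084, 0.0], [0.0, -0.002, -1.0]]
ft_force: [0.9, -0.2, -2.0]
opening: 55.4
grip_force: 44.1
```

```bash
python3 - <<'E'
from h import *
plan((*spot(0),60),94.83)
E
```

```text
row -0.0 0.003 0.378 -0.002 -0.0 0.0 n>= 3 t 21.8167
```

{"op": "drive_tool", "data": {
  "deltas": "0 0.003 0.12 0 0 0 1;0 0.003 0.24 0 0 0 1;0 0.003 0.33 0 0 0 1;0 0.003 0.38 0 0 0 1;0 0.003 0.41 0 0 0 1;0 0.003 0.423 0 0 0 1;0 0.003 0.423 0 0 0 1;0 0.003 0.423 0 0 0 0.1;0 0.003 0.423 0 0 0 -1;0 0.003 0.423 0 0 0 -1;0 0.003 0.423 0 0 0 -1;0 0.003 0.423 0 0 0 -1;0 0.003 0.423 0 0 0 -1;0 0.003 0.3 0 0 0 -1;0 0.003 0.15 0 0 0 -1;0 0.003 0 0 0 0 -1;0 0.003 -0.15 0 0 0 -1;0 0.003 -0.2 0 0 0 -1;0 0.003 -0.2 0 0 0 -1"
}}

```text
time: 23.4
eef_pos: [441.1, 149.1, 240.2]
eef_rot: [[-0.084, 0.996, 0.01], [0.996, 0.084, 0.002], [0.001, 0.01, -1.0]]
ft_force: [0.1, -0.3, -0.5]
opening: 85.7
grip_force: 0.0
```

```bash
python3 - <<'E'
from h import *
w=cap("wrist");t=cap("top")
for r in tops(w,96): print(r)
print(tops(t,96,(265,200,400,260),60,120))
H=hsv(t);h,s,v=H[...,0],H[...,1],H[...,2]
rd=((h<6)|(h>174))&(s>150)&(v>80);og=(h>=7)&(h<16)&(s>200)&(v>110)
ys,xs=np.nonzero(rd[140:156,268:284]);print("ball",xs.mean()+268,ys.mean()+140)
ys,xs=np.nonzero(og[160:180,300:355]);b=(xs.mean()+300,ys.mean()+160);print(b,len(xs),lean(t,b,0))
print("drv",rect(t,(h>45)&(h<85)&(s>90),17,(395,150,490,200),40))
save(t,"t2.png")
print(manip.read_state()["time"])
E
```

```text
(np.int32(3535), [array([438. , 149.4]), array([53.1, 60.2]), np.float64(4.8)], array([437.9, 150.1], dtype=float32))
(np.int32(2928), [array([445.9,  74.3]), array([53.4, 61.6]), np.float64(4.7)], array([445.7,  75.2], dtype=float32))
(np.int32(2149), [array([450.8,  -1.3]), array([53.1, 61.4]), np.float64(4.7)], array([450.9,   1.7], dtype=float32))
[(np.int32(376), [array([449.3,  -2.8]), array([53.5, 59.9]), np.float64(3.9)], array([449.2,  -2.3], dtype=float32)), (np.int32(406), [array([444.9,  72.7]), array([54.2, 61.3]), np.float64(4.6)], array([444.8,  72.4], dtype=float32)), (np.int32(151), [array([439.3, 130.3]), array([22.9, 51.4]), np.float64(89.3)], array([437.6, 129.5], dtype=float32))]
ball 275.0 148.96296296296296
(np.float64(327.08029197080293), np.float64(170.84671532846716)) 137 (np.float64(0.07), np.float64(0.0778267962070441))
drv [(np.int32(247), [array([ 607.7, -395.1]), array([102.2,  25.4]), np.float64(85.7)], array([ 607.1, -395.5], dtype=float32))]
23.5
```

All three radios are square on outlines 1–3 and the screwdriver is in the tray. Now the mirror.

```bash
python3 - <<'E'
from h import *
plan((603.6,10.2,245),94.83)
t=cap("top");s=cap("side")
H=hsv(s);h,ss,v=H[...,0],H[...,1],H[...,2]
rd=((h<6)|(h>174))&(ss>150)&(v>80)
ys,xs=np.nonzero(rd[201:212,249:261]);q=(xs.mean()+249,ys.mean()+201);print(len(xs),q,lean(s,q,136),lean(t,(275.3,149),136))
E
```

```text
row -0.506 0.51 -0.031 0.003 -0.0 0.0 n>= 6 t 23.5
20 (np.float64(254.85), np.float64(205.85)) (np.float64(0.7180000000000001), np.float64(0.43777529391090014)) (np.float64(0.6930000000000001), np.float64(0.44825290655907274))
```

{"op": "drive_tool", "data": {
  "deltas": "-0.505 0.51 -0.03 0 0 0 -0.3;-0.505 0.51 -0.03 0 0 0 -0.3;-0.505 0.51 -0.03 0 0 0 -0.3;-0.505 0.51 -0.03 0 0 0 -0.3;-0.505 0.51 -0.03 0 0 0 -0.3;-0.505 0.51 -0.03 0 0 0 -0.3;-0.505 0.51 -0.03 0 0 0 -0.3;-0.505 0.51 -0.03 0 0 0 -0.3;-0.505 0.51 -0.03 0 0 0 -0.3"
}}

```text
time: 24.35
eef_pos: [601.0, 11.5, 242.0]
eef_rot: [[-0.085, 0.996, -0.003], [0.996, 0.085, 0.001], [0.001, -0.003, -1.0]]
ft_force: [0.5, 0.7, 0.2]
opening: 55.6
grip_force: 0.0
```

```bash
python3 - <<'E'
from h import *
w=cap("wrist");save(w,"w7.png")
H=hsv(w);h,s,v=H[...,0],H[...,1],H[...,2]
print("bar",rect(w,(h>=5)&(h<17)&(s>200)&(v>110),195,(0,0,640,400),150))
plan((603.6,10.2,177),94.83)
E
```

```text
bar [(np.int32(2407), [array([606. ,   9.3]), array([ 11.1, 104.6]), np.float64(4.9)], array([605.6,  11.6], dtype=float32))]
row -0.006 0.008 0.219 -0.002 -0.001 0.002 n>= 2 t 24.4
```

View pics/w7.png

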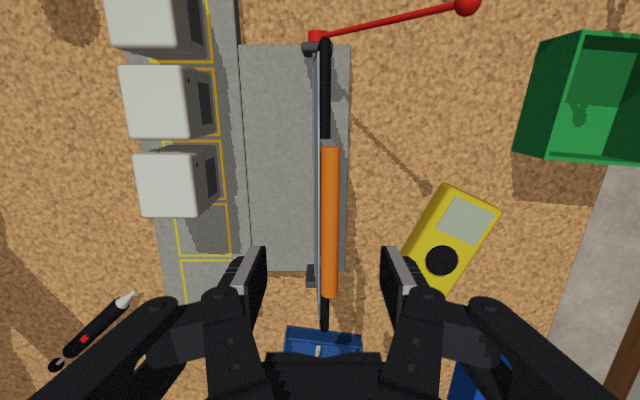

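The orange bar at (330,220) lies between the fingers, and the pointer is at the top. Descending and gripping.

{"op": "drive_tool", "data": {
  "deltas": "0 0.014 0.08 0 0 0 -0.3;0 0.014 0.16 0 0 0 -0.3;0 0.014 0.217 0 0 0 -0.3;0 0.014 0.217 0 0 0 -0.3;0 0.014 0.217 0 0 0 1;0 0.014 0.217 0 0 0 1;0 0.014 0.217 0 0 0 1;0 0.014 0.217 0 0 0 1;0 0.014 0.217 0 0 0 1;0 0.014 0.217 0 0 0 1;0 0.014 0.217 0 0 0 1;0 0.014 0.217 0 0 0 1;0 0.014 0.217 0 0 0 1;0 0.014 0.217 0 0 0 1",
  "force": 25
}}

```text
time: 25.57
eef_pos: [607.6, 11.1, 180.0]
eef_rot: [[-0.085, 0.996, 0.002], [0.996, 0.085, 0.0], [0.0, 0.002, -1.0]]
ft_force: [-2.1, 1.2, 6.9]
opening: 11.0
grip_force: 24.5
```

```bash
python3 - <<'E'
from h import *
s=manip.read_state();a=np.radians(4.83);X=np.array([np.cos(a),np.sin(a)])
x=(np.array(s["eef_pos"][:2])-[449.7,-2.85])@X; t0=np.arcsin((x-145)/145);print(x,t0,s["moment"],s["ft_force"])
t0=0.068
for th in np.linspace(t0,.705,14)[1:]: print(round(.145/.3*(np.sin(th)-np.sin(t0)),3),round(.145/.3*(np.cos(t0)-np.cos(th)),3))
E
```

```text
158.4635694526647 0.09298614479498347 [ 0.21787553  0.47641972 -0.01914919] [-2.07763983  1.17481398  6.87815386]
0.024 0.002
0.047 0.006
0.07 0.01
0.093 0.016
0.116 0.022
0.138 0.03
0.16 0.039
0.182 0.049
0.203 0.06
0.223 0.072
0.243 0.085
0.262 0.099
0.28 0.114
```

{"op": "drive_tool", "data": {
  "deltas": "0 0.024 0 0 0 0 1;0 0.047 0.005 0 0 0 1;0 0.07 0.01 0 0 0 1;0 0.093 0.016 0 0 0 1;0 0.116 0.022 0 0 0 1;0 0.138 0.03 0 0 0 1;0 0.16 0.039 0 0 0 1;0 0.182 0.049 0 0 0 1;0 0.203 0.06 0 0 0 1;0 0.223 0.072 0 0 0 1;0 0.243 0.085 0 0 0 1;0 0.255 0.094 0 0 0 1;0 0.265 0.103 0 0 0 1;0 0.265 0.103 0 0 0 1;0 0.265 0.103 0 0 0 1;0 0.265 0.103 0 0 0 1"
}}

```text
time: 26.9
eef_pos: [686.5, 17.6, 146.8]
eef_rot: [[-0.085, 0.996, 0.0], [0.996, 0.085, 0.0], [0.0, 0.0, -1.0]]
ft_force: [-0.1, 1.4, -2.9]
opening: 10.9
grip_force: 24.7
```

```bash
cat > m.py <<'E'
from h import *
s0=manip.read_state();a=np.radians(4.83);X=np.array([np.cos(a),np.sin(a)])
x=(np.array(s0["eef_pos"][:2])-[449.7,-2.85])@X;print("arm lean",np.arcsin((x-145)/145))
t=cap("top");s=cap("side")
for c,nm,bt,bs in ((t,"top",(290,120,370,172),(268,140,284,156)),(s,"side",(280,140,330,200),(249,201,261,212))):
    H=hsv(c);h,ss,v=H[...,0],H[...,1],H[...,2]
    og=(h>=5)&(h<17)&(ss>190)&(v>100);rd=((h<6)|(h>174))&(ss>150)&(v>80)
    for m,b,y in ((og,bt,0),(rd,bs,136)):
        k=np.zeros(m.shape,np.uint8);k[b[1]:b[3],b[0]:b[2]]=m[b[1]:b[3],b[0]:b[2]]
        ys,xs=np.nonzero(k)
        if len(xs): r=cv2.minAreaRect(np.c_[xs,ys].astype(np.float32));print(nm,y,len(xs),xs.mean().round(1),ys.mean().round(1),lean(c,(xs.mean(),ys.mean()),y),r[1])
E
python3 m.py
```

```text
arm lean 0.6933160716100488
top 136 27 275.0 149.0 (np.float64(0.6940000000000001), np.float64(0.1476613847194898)) (9.0, 4.0)
side 0 5 288.4 167.0 (np.float64(0.356), np.float64(13.08910767584617)) (1.4078432321548462, 30.469751358032227)
side 136 20 254.8 205.8 (np.float64(0.7180000000000001), np.float64(0.43777529391090014)) (9.899494171142578, 3.535533905029297)
```

{"op": "drive_tool", "data": {
  "deltas": "0 0.006 0.004 0 0 0 1;0 0.006 0.004 0 0 0 1;0 0.006 0.004 0 0 0 0.3;0 0.006 0.004 0 0 0 -0.3;0 0.006 0.004 0 0 0 -0.3;0 0.006 0.004 0 0 0 -0.3;0 0.006 0.004 0 0 0 -0.3;0 0.006 -0.1 0 0 0 -0.3;0 0.006 -0.2 0 0 0 -0.3;0 0.006 -0.3 0 0 0 -0.3;0 0.006 -0.35 0 0 0 -0.3;-0.5 -0.5 -0.35 0 0 0 -0.3;-0.5 -0.5 -0.35 0 0 0 -0.3;-0.7 -0.5 -0.35 0 0 0 -0.3;-0.9 -0.5 -0.35 0 0 0 -0.3;-0.9 -0.5 -0.35 0 0 0 -0.3;-0.9 -0.5 -0.35 0 0 0 -0.3;-0.9 -0.5 -0.35 0 0 0 -0.3;-0.9 -0.5 -0.35 0 0 0 -0.3;-0.9 -0.5 -0.35 0 0 0 -0.3"
}}

```text
time: 28.67
eef_pos: [558.0, -269.4, 252.4]
eef_rot: [[-0.078, 0.997, 0.0], [0.997, 0.078, -0.002], [-0.002, -0.0, -1.0]]
ft_force: [-0.2, -0.4, 0.3]
opening: 55.8
grip_force: 0.0
```

```bash
python3 m.py; python3 - <<'E'
from h import *
t=cap("top");s=cap("side")
print(tops(t,96,(265,200,400,260),60,120))
a=np.array(t["frame"])[130:260,250:500,::-1];b=np.array(s["frame"])[130:290,230:400,::-1]
cv2.imwrite("pics/f1.png",np.hstack([cv2.resize(a,(500,260)),cv2.resize(b,(276,260))]))
E
```

```text
arm lean -0.4233946217090949
top 0 138 324.6 143.5 (np.float64(0.7010000000000001), np.float64(0.8846545919865771)) (3.9780220985412598, 36.325618743896484)
top 136 28 275.1 149.0 (np.float64(0.6940000000000001), np.float64(0.21906017496545982)) (9.0, 4.0)
side 0 30 288.2 167.9 (np.float64(0.359), np.float64(12.215824546987312)) (2.909562826156616, 50.326805114746094)
side 136 20 254.8 205.8 (np.float64(0.7180000000000001), np.float64(0.43777529391090014)) (9.899494171142578, 3.535533905029297)
[(np.int32(401), [array([449.4,  -3. ]), array([60.2, 54.2]), np.float64(88.8)], array([449.2,  -3.4], dtype=float32)), (np.int32(406), [array([444.9,  72.7]), array([54.2, 61.3]), np.float64(4.6)], array([444.8,  72.4], dtype=float32)), (np.int32(400), [array([438. , 148.9]), array([60.3, 54.1]), np.float64(89.7)], array([437.3, 148.3], dtype=float32))]
```

View pics/f1.png

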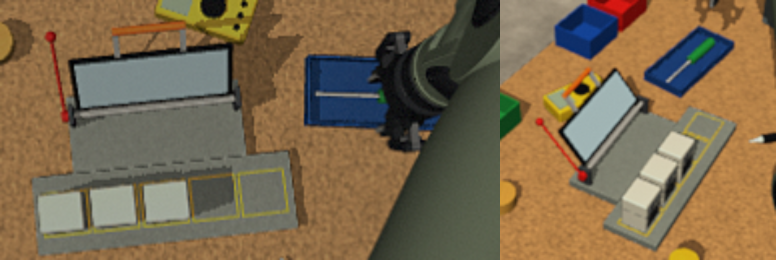

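The picture shows the radios on outlines 1–3, the screwdriver in the tray, and the bar level with the pointer ball (mirror 0.701, pointer 0.694). I'll hold still for over a second and then hand in.

{"op": "drive_tool", "data": {
  "deltas": "0 0 0 0 0 0 -0.3;0 0 0 0 0 0 -0.3;0 0 0 0 0 0 -0.3;0 0 0 0 0 0 -0.3;0 0 0 0 0 0 -0.3;0 0 0 0 0 0 -0.3;0 0 0 0 0 0 -0.3;0 0 0 0 0 0 -0.3;0 0 0 0 0 0 -0.3;0 0 0 0 0 0 -0.3;0 0 0 0 0 0 -0.3;0 0 0 0 0 0 -0.3;0 0 0 0 0 0 -0.3;0 0 0 0 0 0 -0.3;0 0 0 0 0 0 -0.3;0 0 0 0 0 0 -0.3"
}}

```text
time: 30.2
eef_pos: [559.5, -264.2, 252.3]
eef_rot: [[-0.084, 0.996, 0.0], [0.996, 0.084, 0.0], [0.0, 0.0, -1.0]]
ft_force: [0.7, -0.3, 0.5]
opening: 55.4
grip_force: 0.0
```

```bash
python3 - <<'E'
from h import *
t=cap("top");R=tops(t,96,(265,200,400,260),60,120);print([r[1] for r in R])
if len(R)==3: print(job.job_done())
E
```

```text
[[array([449.4,  -3. ]), array([60.2, 54.2]), np.float64(88.8)], [array([444.9,  72.7]), array([54.2, 61.3]), np.float64(4.6)], [array([438. , 148.9]), array([60.3, 54.1]), np.float64(89.7)]]
the job is handed in; nothing more can be done
None
```

The job is handed in, with no verdict returned: the screwdriver lies in the tray, the three radios found stand on outlines 1–3 with grilles to the robot, and the released mirror measured 0.70 rad against the pointer's 0.69–0.72.

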